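Set the bean feeder's gate to the gauge

TASK

One of the two bean feeders on the bench has a flat yellow-handled steel gauge lying in its trough. Turn that feeder's wing screw clockwise until its brass gate has just come down on the gauge and drags on it, the red end of the wing then pointing roughly at the white tab on the front of the bridge, and let go; do not screw it hard down. Leave the gauge where it lies and leave the other feeder's screw alone.

Things in the scene. Friction and masses are not known exactly. Their poses are not given: they have to be found in the camera images.
- wing (a point): Centre of the black wing (bar 56 long, 14 thick, 34 high, one end red) on the screw of the feeder with the gauge; on the vertical screw axis, 167 above the bench; x axis along the bar to its red end. Clockwise from above lowers the gate, 5 mm per rad; light friction, stays where left. Starts 0.9 to 1.3 rad short of the white tab. Bridge below it: top at 130, nothing else is higher.
- gate: Brass gate, 16 by 90, 46 high, under that screw. Origin: centre of its lower edge, on the screw axis; moves only up and down. Its -x points to the feeder's front, where the white tab on the bridge is. On a light spring: touches the gauge about 0.3 rad before the wing's red end points at the tab, drags rightly (1.5 to 3.5 N) until 0.3 rad past it; end stop at 1.0 past.
- gauge: Flat loose steel gauge, 150 long, 25 wide, 6 thick, 0.1 kg, with a yellow handle end (40 long, at -x), lying lengthwise under the gate on the trough floor, which is 30 above the bench. Origin: centre of its underside. Not to be moved. The thicker blue-handled gauge on the bench is not used.
- idle_wing_tip (a point): Red end of the same kind of wing on the second, identical feeder, which has no gauge in it; 26 from that screw's axis, 167 above the bench. Not to be turned.

How it is judged:
By the outcome, as a careful person would: the job done as asked, in the order asked, and still so for the second after the job is handed in, with the robot touching nothing.
It also fails if it takes over 32 s, if anything falls off the work surface, if the arm or the gripper's body presses on something with over 40 N, if the wrist force passes 120 N, or if a joint passes its speed limit or range.

ROBOT

A 6-joint arm with a two-finger parallel gripper is mounted at the origin on the work surface. World frame = base frame: x ahead of the robot, y to its left, z up, the work surface at z = 0. Lengths are in m, angles in rad, forces in N, time in s.
With the tool pointing down it reaches from about 0.325 to 0.9 m from the base axis. Payload 6.1 kg.
Tool frame: the origin (TCP) lies midway between the tips of the shut fingers; the grasp point (between the pads) lies 19 mm behind it; z points along the fingers, y is the line along which they close (so a half turn about z gives the same grasp; the last joint's range is limited). The gripper opens to 85 mm and grips with 20 to 120 N. Pads are 22 mm wide; open, the fingers measure 114 mm over their backs; the gripper's body (76 mm by 85 mm) begins 54 mm behind the grasp point. The pads swing forward as they close: fully open they stand 13 mm farther back than shut.
Start: joints at [-1.444, 0.22, 1.526, -0, 1.395, -0.126], TCP at [0.156, -0.605, 0.231] pointing down, gripper open.
Joint ranges: [-2.98, 2.98], [-0.91, 2.08], [0.09, 2.57], [-1.24, 4.39], [0.2, 2.65], [-2.68, 2.68]. Speed limits (rad/s): [2.57, 2.57, 3.01, 3.14, 3.14, 3.14].

INTERFACE

Orientations are given as a rotation vector (axis times angle).
In Python, from station import env, eyes, nets, status gives the robot as it stands. Calls block until the motion is done:
- env.move_to(position, orientation): joint-space move of the TCP to a pose.
- env.movel(position, frame=None, v=0.15): straight line of the TCP; frame=None keeps the orientation; v is the mean speed in m/s.
- env.move_j(angles): joint-space move.
- env.move_gripper(opening, f_grip=None): finger opening in m; f_grip is the grip in N (None keeps the last); returns when the fingers have stopped.
- env.hold(seconds).
- env.solve_ik(position, orientation): joint angles nearest the present ones, or None.
- eyes.capture(name): name is "scene" or "top" or "wrist"; returns the picture (480x640x3 uint8, red, green, blue); there is no depth.
- eyes.camera_params(name): a dict with "fx", "fy", "cx", "cy" (pixels), "R" (3x3) and "t" (3): a world point X has camera coordinates R X + t; the wrist camera has in their place "hand_eye" (4x4, takes a point from camera to tool coordinates, whose origin is the TCP and whose axes are the flange's). Camera axes: x right, y down, z forward; pixel columns grow to the right and rows downward; lengths in m; the calibration is good to about 2 mm. A picture is of the moment at which its call begins: read the wrist's pose just before it. camera_params takes no time and is no camera call.
A pose or a line that the arm cannot do raises env.MotionError and nothing moves.
- env.hand_in(): hands the job in; it is judged then, once.
Trained networks look in the newest picture that a camera, given by its name, has taken for a name from the list of things; names that differ only in an ending like _2 or _b are one class to them, and where a whole thing is asked for, a point or a joint stands for the part that bears it (a point fixed in the world has none). Each returns a list of dicts, best first, with "p" (0 to 1); they miss things now and then, are a little off and sometimes report something else, mostly with a low value. They report only what shows in the picture. A call takes as long as a camera call.
- nets.masks_of(name, camera): "region" (480x640 bool, what is visible of it) and "box" ([left, top, right, bottom] as shares, 0 to 1, of the picture: columns of its width, rows of its height, round what is visible of it).
- nets.mark_of(name, camera): "position" ([column, row] as shares, 0 to 1, of the picture: columns of its width, rows of its height: a listed point, or the origin of a listed thing).
Readings, each from a call of its own:
- status.current_time(): time.
- status.current_qpos(): joint angles.
- status.current_joint_vel(): joint speeds.
- status.current_joint_torque(): joint torques, N m.
- status.current_tool_pos(): TCP position.
- status.current_orientation(): TCP orientation.
- status.current_contact_force(): force on the tool from outside, world axes, zero at the start.
- status.current_torque(): the same for the moment, N m.
- status.current_grip_width(): finger opening in m.
- status.current_gripper_force(): force on a finger pad.
Only numpy, scipy, OpenCV 4.12 (cv2) and the standard library are available. Lean on these libraries where they do the work, as an engineer would, in place of code of your own. Each camera call takes 0.05 s, during which the arm holds its last target. There are 200 camera calls.

## Working session

There is one attempt and no reset: what is moved stays moved. The work goes in short steps, each a Python script; the robot and the scene stay as the last script left them, time stands still between calls to the robot, and variables do not carry over. Pictures are saved under pics/ and viewed, at most 10 in all, crops included, and the job is handed in when it is done.

```bash
mkdir -p pics; ls; python3 - <<'E'
from station import env, eyes, nets, status
import cv2,numpy as np
for c in ["scene","top"]:
    im=eyes.capture(c); cv2.imwrite(f"pics/{c}0.png",im[:,:,::-1])
    p=eyes.camera_params(c); print(c,p)
    for n in ["wing","gate","gauge","idle_wing_tip"]:
        print(n,[(np.round(np.array(d["position"])*[640,480],1),round(d["p"],2)) for d in nets.mark_of(n,c)[:3]])
print(status.current_time(), status.current_orientation())
E
```

```text
pics
scene {'fx': 513.3171145082342, 'fy': 513.3171145082342, 'cx': 319.98495373603606, 'cy': 242.74045379756004, 'R': array([[-6.78794631e-01,  7.34328119e-01,  2.49229112e-04],
       [ 6.25681511e-01,  5.78542008e-01, -5.23270285e-01],
       [-3.84396273e-01, -3.55037122e-01, -8.52166737e-01]]), 't': array([ 0.3948011 , -0.26050411,  1.1616211 ])}
wing [(array([380.6, 313.5]), 0.74)]
gate [(array([371.6, 342.8]), 0.57)]
gauge [(array([370.3, 337.5]), 0.85), (array([374.6, 342.8]), 0.62)]
idle_wing_tip [(array([263.2, 139.7]), 0.95)]
top {'fx': 622.9588884897555, 'fy': 622.9588884897555, 'cx': 327.25047294212067, 'cy': 232.42976611647137, 'R': array([[ 0.02851868, -0.99950519, -0.01326909],
       [-0.9952507 , -0.02715628, -0.09348038],
       [ 0.09307378,  0.01587201, -0.9955327 ]]), 't': array([-0.03357729,  0.56716908,  1.04668527])}
wing [(array([225.2, 208.2]), 0.7)]
gate []
gauge [(array([241.9, 224. ]), 0.98)]
idle_wing_tip []
0.5 [-3.11640450e+00 -3.96075488e-01  1.34547940e-05]
```

View pics/scene0.png

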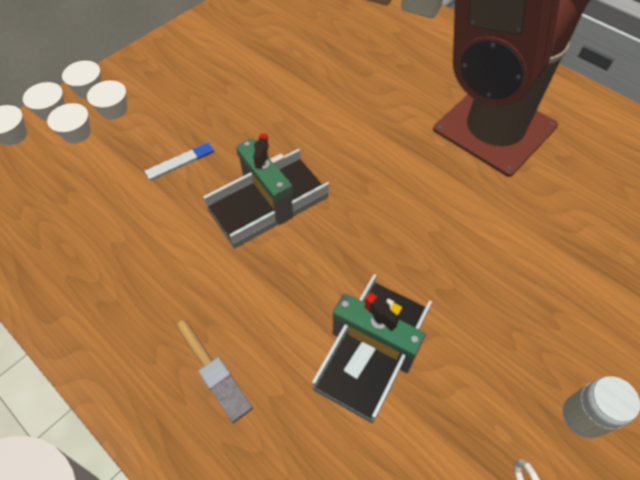

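View pics/top0.png

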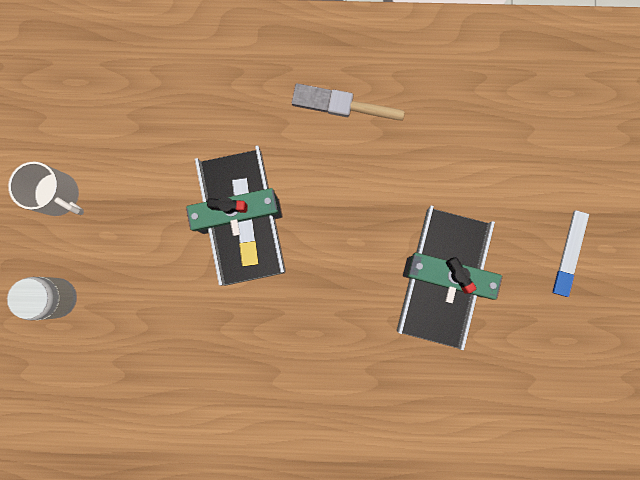

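Gauge feeder is the left one in the top view: wing about (227,205), red end about (241,206), tab (235,228), bridge screws (195,216) and (267,200). The idle feeder is on the right. Next I'll locate the wing and take a close look with the wrist camera.

```bash
cat > h.py <<'E'
from station import env, eyes, nets, status
import cv2,numpy as np
from scipy.spatial.transform import Rotation as Ro
def cam(name):
    p=eyes.camera_params(name)
    K=np.array([[p["fx"],0,p["cx"]],[0,p["fy"],p["cy"]],[0,0,1]])
    if "R" in p: return K,p["R"],p["t"]
    T=np.eye(4); T[:3,:3]=Ro.from_rotvec(status.current_orientation()).as_matrix(); T[:3,3]=status.current_tool_pos()
    W=np.linalg.inv(T@p["hand_eye"]); return K,W[:3,:3],W[:3,3]
def ray(c,px,z):
    K,R,t=c; o=-R.T@t; d=R.T@np.linalg.solve(K,[px[0],px[1],1.]); return o+d*(z-o[2])/d[2]
def proj(c,X): K,R,t=c; q=K@(R@np.asarray(X)+t); return q[:2]/q[2]
def down(yaw): # tool z down, tool x at world yaw
    c,s=np.cos(yaw),np.sin(yaw); return Ro.from_matrix(np.array([[c,s,0],[s,-c,0],[0,0,-1]])).as_rotvec()
E
python3 - <<'E'
from h import *
c=cam("top")
a,b=ray(c,(195,216),.132),ray(c,(267,200),.132)
print("screws",a,b,"mid",(a+b)/2)
d=(b-a)[:2]; n=np.array([d[1],-d[0]]); n*=np.sign(-n[0]); f=np.arctan2(n[1],n[0]); print("front yaw",f)
print("wing",ray(c,(225.2,208.2),.167), "red",ray(c,(241,206),.175))
s=cam("scene");print("wing scene",ray(s,(380.6,313.5),.167))
R=Ro.from_rotvec(status.current_orientation()).as_matrix();print(R.round(2)); print(eyes.camera_params("wrist")["hand_eye"].round(3))
E
```

```text
screws [0.57811732 0.18761381 0.132     ] [0.60629016 0.07609624 0.132     ] mid [0.59220374 0.13185503 0.132     ]
front yaw -2.894138883223097
wing [0.58714519 0.13454848 0.167     ] red [0.59005467 0.10962259 0.175     ]
wing scene [0.59652722 0.13315852 0.167     ]
[[ 0.97  0.25 -0.  ]
 [ 0.25 -0.97  0.  ]
 [ 0.   -0.   -1.  ]]
[[ 0.    -0.959 -0.285  0.072]
 [ 1.     0.    -0.     0.   ]
 [ 0.    -0.285  0.959 -0.144]
 [ 0.     0.     0.     1.   ]]
```

```bash
python3 - <<'E'
from h import *
env.move_to([.592,.132,.27],down(1.64))
print(status.current_qpos(),status.current_time())
c=cam("wrist"); im=eyes.capture("wrist"); cv2.imwrite("pics/w0.png",im[:,:,::-1])
for n in ["wing","gate","gauge","idle_wing_tip"]:
    for d in nets.mark_of(n,"wrist")[:2]:
        px=np.array(d["position"])*[640,480]; print(n,px.round(),round(d["p"],2),ray(c,px,.036 if n=="gauge" else .167).round(4))
E
```

```text
[ 8.81197965e-02  1.54169675e-01  1.52996554e+00 -2.52881347e-04
  1.45758233e+00  2.02219849e-02] 3.5083
```

View pics/w0.png

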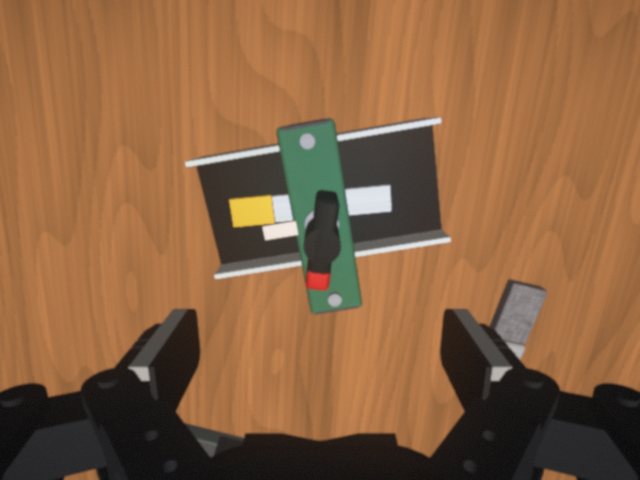

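The wrist view shows the wing from its black end at about (327,193) to its red end at (318,290). Bridge screws are at (307,141) and (335,300), with the tab at (281,231).

```bash
python3 - <<'E'
from h import *
print(status.current_tool_pos(),status.current_orientation())
c=cam("wrist"); im=cv2.imread("pics/w0.png")
a,b=ray(c,(307,141),.131),ray(c,(335,300),.131); m=(a+b)/2; print("mid",m)
d=(b-a)[:2]; f=np.arctan2(-d[0],d[1]); 
n=np.array([d[1],-d[0]]); n*=np.sign(-n[0]); f=np.arctan2(n[1],n[0]); print("front",f, np.linalg.norm(d))
print("tab",ray(c,(281,231),.13))
bl,g,r=[im[:,:,i].astype(int) for i in range(3)]
red=(r>120)&(g<70)&(bl<70); red[:250]=0; red[310:]=0; red[:,:290]=0; red[:,345:]=0
px=np.argwhere(red)[:,::-1]; rc=px.mean(0); R=ray(c,rc,.178); print("redpx",rc,len(px),px.min(0),px.max(0),R)
# silhouette fit: dark or red within bridge area
dark=((im.max(2)<60)|red); roi=np.zeros_like(dark); roi[185:295,297:345]=1; dark&=roi
from scipy.optimize import differential_evolution
def hull(p):
    x,y,w=p; u=np.array([np.cos(w),np.sin(w)]);v=np.array([-u[1],u[0]])
    P=[proj(c,[*(np.array([x,y])+i*.028*u+j*.007*v),.167+k*.017]) for i in(-1,1) for j in(-1,1) for k in(-1,1)]
    return cv2.convexHull(np.float32(P)*8)
def cost(p):
    M=np.zeros(im.shape[:2],np.uint8); cv2.fillConvexPoly(M,np.int32(hull(p)),1,shift=3)
    return float(((M>0)!=dark).sum())
s=differential_evolution(cost,[(m[0]-.012,m[0]+.012),(m[1]-.012,m[1]+.012),(-2.1,-1.1)],seed=0,maxiter=60)
print("fit",s.x,s.fun,dark.sum())
o=im.copy(); cv2.polylines(o,[np.int32(hull(s.x)/8)],1,(255,255,0),1)
o[dark]=o[dark]//2+[0,60,0]
cv2.imwrite("pics/fit0.png",cv2.resize(o[110:320,180:460],None,fx=2.8,fy=2.8))
E
```

```text
[0.59207954 0.131597   0.26996561] [-2.14400541e+00 -2.29625332e+00  1.12018395e-04]
mid [0.59331148 0.13053621 0.131     ]
front -2.902581540363846 0.11806634332448156
tab [0.56448254 0.12384162 0.13      ]
redpx [316.98910082 280.17983651] 367 [306 271] [329 289] [0.59174423 0.10741114 0.178     ]
fit [ 0.59236743  0.13031824 -1.59841481] 586.0 2376
```

View pics/fit0.png

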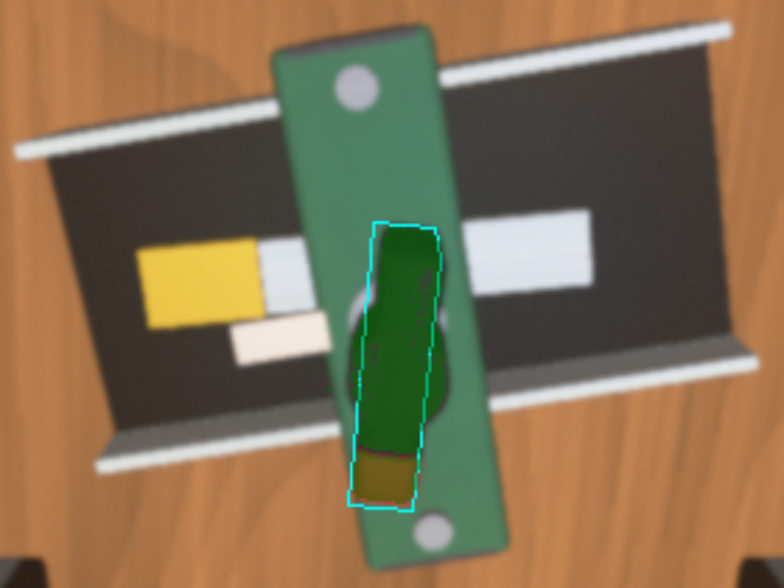

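```bash
python3 - <<'E'
from h import *
c=cam("wrist")
for z in (.131,.14,.15,.16,.167,.175,.184): 
    q=proj(c,[.593,.1305,z]); e=proj(c,[.604,.1305,z])
    print(z,((q-[180,110])*2.8).round(), (e-q).round(1))
im=cv2.imread("pics/w0.png"); g=cv2.convertScaleAbs(im[180:300,280:370],alpha=3,beta=10)
s=cv2.convertScaleAbs(cv2.imread("pics/scene0.png")[280:360,340:420],alpha=2.)
t=cv2.convertScaleAbs(cv2.imread("pics/top0.png")[180:240,190:270],alpha=2.)
r=lambda a:cv2.resize(a,(260,260*a.shape[0]//a.shape[1]),interpolation=cv2.INTER_CUBIC)
L=[r(g),r(s),r(t)]; h=max(a.shape[0] for a in L)
cv2.imwrite("pics/zoom.png",np.hstack([np.pad(a,((0,h-a.shape[0]),(0,0),(0,0))) for a in L]))
E
```

```text
0.131 [396. 322.] [15.4  1. ]
0.14 [396. 331.] [15.9  1.1]
0.15 [396. 342.] [16.4  1.1]
0.16 [396. 354.] [17.   1.1]
0.167 [396. 363.] [17.5  1.2]
0.175 [397. 373.] [18.   1.2]
0.184 [397. 386.] [18.7  1.2]
```

View pics/zoom.png

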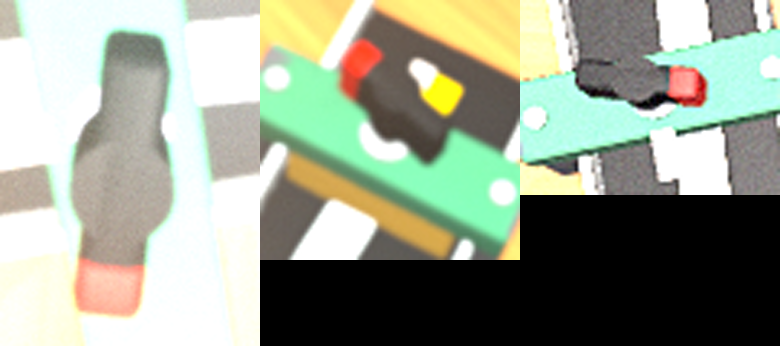

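The hub is about 22 mm in diameter and full height, so the pads will clamp that. I'll grip it squarely, turn with the last joint only, and check the angle with the camera.

```bash
cat > turn.py <<'E'
from h import *
def turn(yaw0,dyaw,P=(.593,.1305),z=.152,f=40):
    env.move_gripper(.06); env.move_to([*P,.23],down(yaw0)); env.movel([*P,z],v=.08)
    env.move_gripper(0.0,f_grip=f)
    print("w",status.current_grip_width(),"f",status.current_gripper_force(),status.current_contact_force().round(1) )
    env.hold(.2); t0=status.current_torque()
    q=np.array(status.current_qpos()); n=4
    for i in range(n):
        q[5]-=dyaw/n; env.move_j(q)
        print(i,"F",np.round(status.current_contact_force(),1),"dM",np.round(np.array(status.current_torque())-t0,3))
    env.move_gripper(.06); env.movel([*P,.27],v=.15)
def look(n,yaw=None):
    if yaw is not None: env.move_to([.592,.132,.27],down(yaw))
    im=eyes.capture("wrist"); cv2.imwrite(f"pics/{n}.png",im[:,:,::-1]); print("t",status.current_time())
E
python3 - <<'E'
from turn import *
turn(1.53,-1.25)
look("w1",1.2)
E
```

```text
w 0.013416667240751228 f 40.8176726102829 [0.2 1.  0.3]
0 F [-1.5  0.7  3.1] dM [-0.005  0.327 -0.103]
1 F [-3.5  0.8  3.7] dM [ 0.1    0.568 -0.131]
2 F [-4.3  1.7  5.1] dM [ 0.199  0.829 -0.038]
3 F [-5.5  2.6  4.7] dM [ 0.293  0.907 -0.017]
t 10.1917
```

View pics/w1.png

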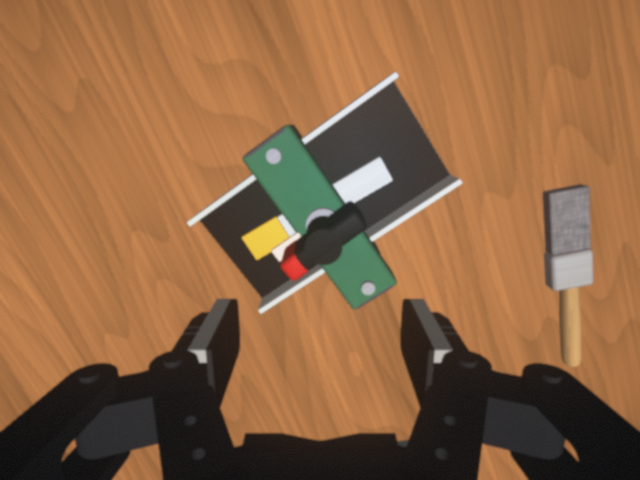

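The wing turned and now points nearly at the tab: black end about (352,214), red end about (293,266). The gauge hasn't visibly moved. I'll measure the angle.

```bash
python3 - <<'E'
from h import *
from scipy.optimize import differential_evolution
c=cam("wrist"); im=cv2.imread("pics/w1.png")
a,b=ray(c,(274,156),.131),ray(c,(368,289),.131); d=(b-a)[:2]; n=np.array([d[1],-d[0]]); n*=np.sign(-n[0]); f=np.arctan2(n[1],n[0]); m=(a+b)/2; print("mid",m,"front",f)
bl,g,r=[im[:,:,i].astype(int) for i in range(3)]
red=(r>120)&(g<70)&(bl<70); red[:240]=0; red[290:]=0; red[:,:275]=0; red[:,315:]=0
rc=np.argwhere(red)[:,::-1].mean(0); R=ray(c,rc,.178); print("red",rc,red.sum(),np.arctan2(R[1]-.1305,R[0]-.593))
A,B=ray(c,(352,214),.175),ray(c,(290,268),.175); print("ends",np.arctan2(*(B-A)[[1,0]]))
gd=im.copy()
yel=(r>180)&(g>130)&(bl<90); print("handle",ray(c,np.argwhere(yel)[:,::-1].mean(0),.036)); 
im0=cv2.imread("pics/w0.png").astype(int); y0=(im0[:,:,2]>180)&(im0[:,:,1]>130)&(im0[:,:,0]<90); print(np.argwhere(y0)[:,::-1].mean(0))
def hull(p):
    x,y,w=p; u=np.array([np.cos(w),np.sin(w)]);v=np.array([-u[1],u[0]])
    return cv2.convexHull(np.float32([proj(c,[*(np.array([x,y])+i*.028*u+j*.007*v),.167+k*.017]) for i in(-1,1) for j in(-1,1) for k in(-1,1)]))
o=im.copy()
for w,col in((f,(255,255,0)),(np.arctan2(R[1]-.1305,R[0]-.593),(255,0,255))): cv2.polylines(o,[np.int32(hull((.593,.1305,w)))],1,col,1)
cv2.imwrite("pics/fit1.png",cv2.resize(o[120:320,180:460],None,fx=2.8,fy=2.8))
E
```

```text
mid [0.59305209 0.1296804  0.131     ] front -2.9120889934372878
red [292.93187348 267.48175182] 411 -2.837130581724386
ends -2.7749192534339944
handle [0.60059169 0.10544279 0.036     ]
[321.45437018 248.60829049]
```

View pics/fit1.png

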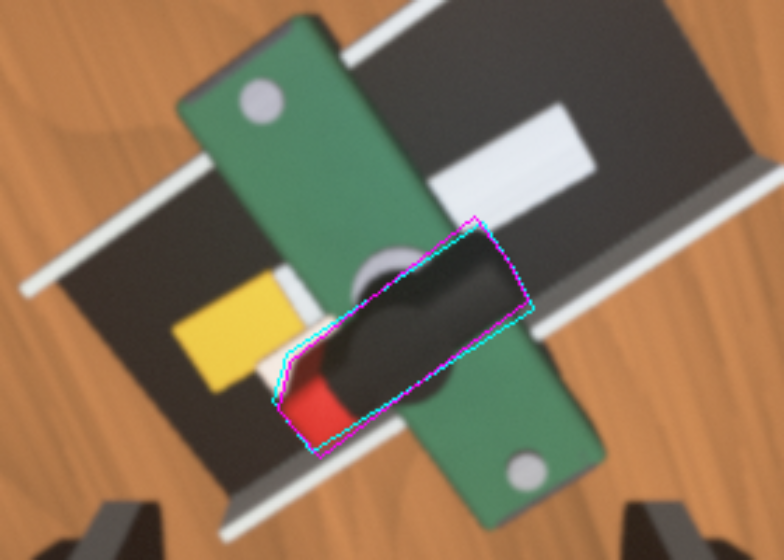

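The wing is within about 0.07 rad of the tab, well inside the ±0.3 rad drag window. The gripper is clear and the gauge is still in place.

```bash
python3 -c "
from h import *
print(env.hand_in())"
```

```text
the job is handed in; nothing more can be done
None
```

I turned the wing screw on the feeder with the gauge clockwise until its red end was about 0.07 rad short of the white tab. That is inside the ±0.3 rad drag window, though I judged it from the wing's angle and did not measure the drag. I then let go, left the gauge and the other feeder alone, and handed the job in at about 10 s of the 32 s allowed.

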